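# Shut the curing cabinet and start the cure

## Robot

A 7-joint arm with a two-finger parallel gripper is mounted at the origin on the work surface. World frame = base frame: x ahead of the robot, y to its left, z up, the work surface at z = 0. Lengths are in m, angles in rad, forces in N, time in s.
With the tool pointing down it reaches from about 0.4 to 0.85 m from the base axis. Payload 4.5 kg.
Tool frame: the origin (TCP) lies midway between the tips of the shut fingers; the grasp point (between the pads) lies 19 mm behind it; z points along the fingers, y is the line along which they close (so a half turn about z gives the same grasp; the last joint's range is limited). The gripper opens to 88 mm and grips with 3 to 60 N. Pads are 18 mm wide; open, the fingers measure 123 mm over their backs; the gripper's body (75 mm by 187 mm) begins 45 mm behind the grasp point.
Start: joints at [1.384, 0.689, -0.195, 1.565, 0.157, 0.902, -0.215], TCP at [0.137, -0.61, 0.239] pointing down, gripper open.
Joint ranges: [-3.01, 3.01], [-0.46, 2.08], [-1.47, 1.51], [0.13, 2.56], [-1, 4.14], [0.04, 2.09], [-2.66, 2.66]. Speed limits (rad/s): [2.57, 2.57, 3.14, 3.14, 3.14, 3.14, 3.14].

## Interface

Orientations are given as a unit quaternion [x, y, z, w].
In Python, from plant import r gives the robot as it stands.
- The arm moves only by the tool move_arm, never from a script. Its argument "targets" is a list that holds one entry, the list of rows, each a list of 7 numbers: the opening, from 0 (shut) to 1 (fully open), then the shift along the tool's x, y, z in mm, then the turn, a rotation vector about the tool's x, y, z in degrees. In form: [[[claw, dx, dy, dz, ax, ay, az], ...]]. A call has 1 to 10 rows; each row is the pose to reach, as a shift and turn from the pose commanded when the call began, along the tool's axes at that moment; what a row does not reach only later rows make up. A row lasts 1/8 s, in which the tool goes at most 62.5 mm and 10.7 degrees, less where a joint would pass 70% of its speed; a pose out of reach is approached as far as the arm can. A call with a gripper value outside its range is refused whole. The fingers move at their own pace and stop on an object; "newtons" is the grip in N (left out, the last holds). Time passes only in rows, so rows that repeat a pose let the fingers close. It gives the time, the measured TCP pose, the force, the opening and the grip force at its end, in the units of the state.
- r.get_state(): the state, without advancing time (a new reading comes with each control period).
- r.snapshot(name): name is "scene" or "top" or "wrist"; returns the picture (480x640x3 uint8, red, green, blue); there is no depth.
- r.camera_info(name): a dict with "fx", "fy", "cx", "cy" (pixels), "k1" (the pictures are not rectified: a ray, as slopes to the right and down, at radius r is drawn at 1 + k1 r^2 times it, then the intrinsics apply), "R" (3x3) and "t" (3): a world point X has camera coordinates R X + t. Camera axes: x right, y down, z forward; pixel columns grow to the right and rows downward; lengths in m; the calibration is good to about 2 mm. A picture is of the moment at which its call begins: read the wrist's pose just before it. camera_info takes no time and is no camera call; for the wrist camera it gives the pose at the moment of the call.
- r.finish_job(): hands the job in; it is judged then, once.
The state is a dict: "clock": time; "q": joint angles; "qd": joint speeds; "joint_torque": joint torques, N m; "tool_pos": TCP position; "eef_rot": TCP orientation; "contact_force": force on the tool from outside, world axes, zero at the start; "moment": the same for the moment, N m; "opening": opening from 0.0 (shut) to 1.0 (fully open); "finger_force": force on a finger pad.
Only numpy, scipy, OpenCV 4.12 (cv2) and the standard library are available. Lean on these libraries where they do the work, as an engineer would, in place of code of your own. Each camera call takes 0.05 s, during which the arm holds its last target. There are 200 camera calls.

## Task

A resin cast is waiting in the curing cabinet. Push the cabinet's door shut until it seats fully home on its catch, then start the cure on the control box: press the blue key, then the yellow key, then the green key, one at a time, each all the way down and let up again before the next. Do not press any key while the door is open, never press the red key, and leave the other things on the bench where they are.

Things in the scene. Friction and masses are not known exactly. Their poses are not given: they have to be found in the camera images.
- cabinet: white resin-curing cabinet fixed to the bench, 240 deep (x) x 280 wide (y) x 240 high; its open front looks along its own -x (on the bench that is roughly towards -y, to the robot's right). Origin: centre of its underside. A plaster cast stands inside on a turntable.
- door (a joint): side-hinged door, grey frame, amber window, 260 wide x 226 high x 18 thick; rad: 0 = fully home on its stop; opening (0.4 to 0.75 at the start) turns it clockwise from above. Stays where left. A spring ball catch acts over the last 0.08 rad: it resists with up to about 4 N at door_push until about 0.03 rad, then draws the door home and holds it.
- door_hinge (a point): on the door's vertical hinge axis (mid-thickness of the door), at the height of its top edge, 238 mm above the bench. Turns with the door: its y axis runs along the door, away from the free edge; its x axis points through the door into the cabinet. The free edge is 256 mm from the axis.
- door_push (a point): a good spot to push: point on the door's outer face at its top edge (238 mm above the bench), 180 mm along the door from the hinge axis; axes as door_hinge. The face is plain down to 85 mm below the edge; lower, near the free edge, a vertical steel bar handle stands 40 mm off it. The cabinet's top is flat and bare.
- control: grey control box fixed to the bench, 200 x 160 x 50 high, black face on top with four round keys in a square, 64 mm between neighbours, and a pale display strip along its +x edge. Origin: on its underside, below the centre of the four keys. Which key is in which place varies.
- key_blue (a joint): travel of the blue key, the lamp key, in m: 0 = up, 0.006 = fully down (about 4.5 N; it starts to give at about 1.4 N). It springs back up by itself.
- key_blue_top (a point): centre of the top of the blue key, a blue disc 32 mm across; it faces up, 68 mm above the bench when up, 6 mm above its grey collar (48 mm across)
- key_yellow (a joint): travel of the yellow key, the timer key, in m: 0 = up, 0.006 = fully down (about 4.5 N; it starts to give at about 1.4 N). It springs back up by itself.
- key_yellow_top (a point): centre of the top of the yellow key, a yellow disc 32 mm across; it faces up, 68 mm above the bench when up, 6 mm above its grey collar (48 mm across)
- key_green (a joint): travel of the green key, the start key, in m: 0 = up, 0.006 = fully down (about 4.5 N; it starts to give at about 1.4 N). It springs back up by itself.
- key_green_top (a point): centre of the top of the green key, a green disc 32 mm across; it faces up, 68 mm above the bench when up, 6 mm above its grey collar (48 mm across)
- key_red (a joint): travel of the red key, the stop (leave alone) key, in m: 0 = up, 0.006 = fully down (about 4.5 N; it starts to give at about 1.4 N). It springs back up by itself.
- key_red_top (a point): centre of the top of the red key, a red disc 32 mm across; it faces up, 68 mm above the bench when up, 6 mm above its grey collar (48 mm across)
- head: bystander: small plaster head, 80 mm across, 127 high. Origin: centre of its underside.
- pigment: bystander: small terracotta-coloured jar with a white lid, 56 mm across, 65 high. Origin: centre of its underside.
- spatula: bystander: spatula lying flat, 200 mm long. Origin: in the middle of its length, on its underside.

How it is judged:
By the outcome, as a careful person would: the job done as asked, in the order asked, and still so for the second after the job is handed in, with the robot touching nothing.
It also fails if it takes over 51 s, if anything falls off the work surface, if the arm or the gripper's body presses on something with over 40 N, if the wrist force passes 120 N, or if a joint passes its speed limit or range.

## Working session

There is one attempt and no reset: what is moved stays moved. The work goes in short steps, Python scripts to look and compute and a tool call to move; the robot and the scene stay as the last step left them, time stands still between calls to the robot, and variables do not carry over. Pictures are saved under pics/ and viewed, at most 10 in all, crops included, and the job is handed in when it is done.

Besides the shell and the picture viewer there is one more tool, called after "Request:" in YAML: its name, and indented under it one key for each argument. move_arm: Moves the arm, as the interface text tells. Its arguments: {"type":"object","properties":{"targets":{"type":"array","items":{"type":"array","items":{"type":"array","items":{"type":"number"}}}},"newtons":{"type":"number"}},"required":["targets"]}

```bash
mkdir -p pics; ls; python3 - <<'E'
from plant import r
import cv2
for n in ("scene","top"):
    cv2.imwrite(f"pics/{n}0.png",r.snapshot(n)[:,:,::-1])
    c=r.camera_info(n); print(n,c)
s=r.get_state(); print(s)
E
```

```text
pics
scene {'fx': 437.218726897409, 'fy': 437.218726897409, 'cx': 318.84222719233753, 'cy': 241.31869912911358, 'k1': 0.003914940424893106, 'R': array([[ 0.45905276,  0.8883017 , -0.01380796],
       [ 0.76142383, -0.40139786, -0.50903194],
       [-0.45771642,  0.2231588 , -0.86063687]]), 't': array([-0.27818634, -0.34763327,  1.37862309])}
top {'fx': 481.34493020481244, 'fy': 481.34493020481244, 'cx': 310.8203152846695, 'cy': 233.11885294513684, 'k1': -0.06902803900147472, 'R': array([[-0.02831063, -0.99959537, -0.00275653],
       [-0.99800631,  0.02842102, -0.05635287],
       [ 0.05640841,  0.00115565, -0.99840711]]), 't': array([0.03559935, 0.56908652, 1.02257303])}
{'clock': 0.1, 'q': array([ 1.38382003,  0.68992572, -0.19455128,  1.56623633,  0.15731375,
        0.902522  , -0.21511634]), 'qd': array([ 1.50755958e-03, -2.98391995e-04, -1.08622881e-04, -2.30763750e-03,
       -5.06002270e-04,  2.04653039e-05, -2.61251786e-04]), 'joint_torque': array([-2.66542687e-03, -5.28492951e+01, -1.27130672e+00, -1.53837204e+01,
       -5.25294361e-02,  1.98510184e-03,  5.57716987e-05]), 'tool_pos': array([ 0.13670983, -0.60927341,  0.23797605]), 'eef_rot': array([ 9.93907980e-01,  1.10209837e-01, -1.50513501e-04, -8.34846282e-04]), 'contact_force': array([ 0.03501895,  0.09692324, -0.30279567]), 'moment': array([ 0.02633723, -0.00789779, -0.00590018]), 'finger_force': 0.0, 'opening': 0.9984305817436756}
```

View pics/scene0.png

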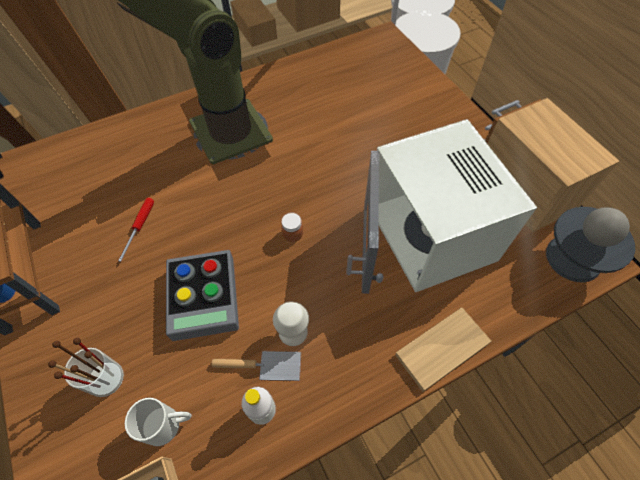

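View pics/top0.png

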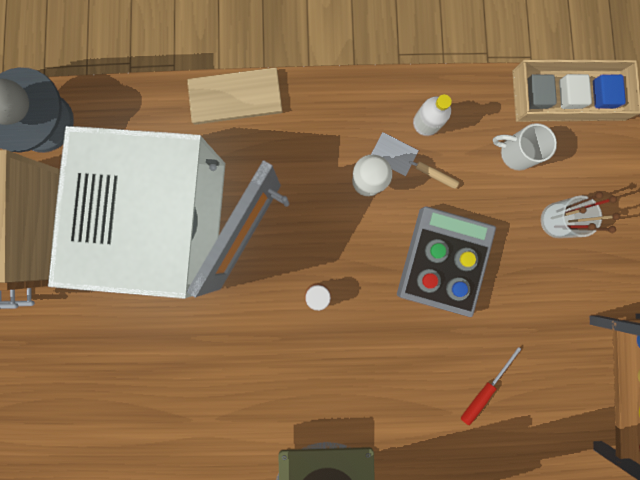

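The top view shows the keys at blue (459,289), yellow (468,259), green (438,251) and red (430,281). The door's top edge runs from the hinge at about (193,295) to the free edge at about (267,165). The jar is at (318,297) and the head at (372,175).

```bash
cat > h.py <<'E'
import numpy as np, cv2
from plant import r
from scipy.spatial.transform import Rotation as Ro
def back(n,uv,z):
    c=r.camera_info(n); K=np.array([[c['fx'],0,c['cx']],[0,c['fy'],c['cy']],[0,0,1]])
    p=cv2.undistortPoints(np.array([[uv]],float),K,np.array([c['k1'],0,0,0]))[0,0]
    d=c['R'].T@[p[0],p[1],1]; o=-c['R'].T@c['t']
    return (o+d*(z-o[2])/d[2])
def tool(p):  # world point -> mm in current tool frame
    s=r.get_state(); return Ro.from_quat(s['eef_rot']).inv().apply(np.array(p)-s['tool_pos'])*1000
E
python3 - <<'E'
from h import *
pts={'top':dict(blue=(459,289),yellow=(468,259),green=(438,251),red=(430,281)),
'scene':dict(blue=(184,270),yellow=(185,295),green=(212,291),red=(211,267))}
for n in pts:
    im=cv2.imread(f'pics/{n}0.png'); hsv=cv2.cvtColor(im,cv2.COLOR_BGR2HSV)
    for k,(u,v) in pts[n].items():
        h0=int(hsv[v,u,0]); d=np.abs((hsv[...,0].astype(int)-h0+90)%180-90)
        m=((d<8)&(hsv[...,1]>120)&(hsv[...,2]>90)); w=np.zeros_like(m); w[v-14:v+15,u-14:u+15]=1
        y,x=np.nonzero(m&w); print(n,k,len(x),x.mean().round(1),y.mean().round(1),back(n,(x.mean(),y.mean()),.067).round(4))
for uv in [(192,296),(267,163),(262,163),(272,168)]: print(uv,back('top',uv,.238).round(4))
for uv in [(201,137),(186,298),(66,127),(50,286)]: print('cab',back('top',uv,.24).round(4))
for uv in [(375,152),(366,290)]: print('scene door',back('scene',uv,.238).round(4))
print('jar',back('top',(318,297),.065),'head',back('top',(372,172),.12))
im=cv2.imread('pics/top0.png')[130:320,160:310]; cv2.imwrite('pics/c.png',cv2.resize(im,None,fx=3.1,fy=3.1,interpolation=2))
E
```

```text
top blue 190 459.5 288.9 [ 0.4436 -0.2825  0.067 ]
top yellow 195 467.5 258.9 [ 0.5046 -0.3016  0.067 ]
top green 176 437.7 250.5 [ 0.5239 -0.2405  0.067 ]
top red 187 429.8 280.3 [ 0.4632 -0.2216  0.067 ]
scene blue 126 182.9 269.4 [ 0.4411 -0.2831  0.067 ]
scene yellow 151 183.4 294.0 [ 0.5035 -0.3026  0.067 ]
scene green 124 210.8 289.1 [ 0.5216 -0.2413  0.067 ]
scene red 128 209.6 265.3 [ 0.4608 -0.222   0.067 ]
(192, 296) [0.4564 0.2234 0.238 ]
(267, 163) [0.6798 0.0908 0.238 ]
(262, 163) [0.6801 0.0994 0.238 ]
(272, 168) [0.6709 0.0825 0.238 ]
cab [0.7285 0.2037 0.24  ]
cab [0.4534 0.2332 0.24  ]
cab [0.7559 0.4434 0.24  ]
cab [0.4788 0.4707 0.24  ]
scene door [0.4624 0.2242 0.238 ]
scene door [0.7532 0.0291 0.238 ]
jar [0.4360085  0.00841022 0.065     ] head [ 0.68048288 -0.1039129   0.12      ]
```

View pics/c.png

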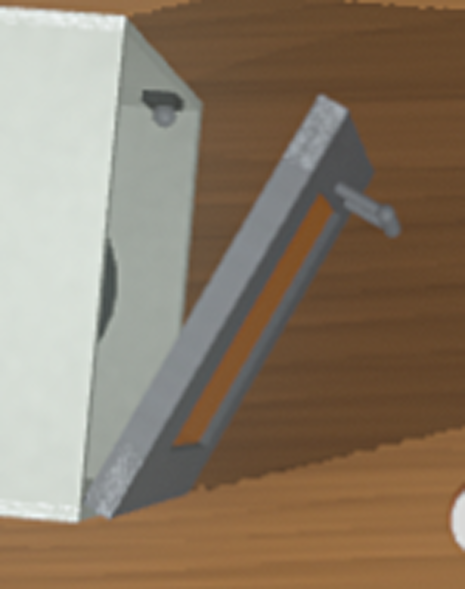

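The crop puts the door's outer face line at full-image (272,166) to (196.5,297), so the door is about 0.44 rad open. I'll work out the door geometry and the approach.

```bash
python3 - <<'E'
from h import *
a=back('top',(272,166),.238);b=back('top',(196.5,296.8),.238);print(a,b)
u=(a-b)/np.linalg.norm(a-b); n=np.array([-u[1],u[0],0]);h=b+.004*u+.009*n
print('len',np.linalg.norm(a-b),'hinge',h,'u',u,'open',np.arctan2(-u[1],u[0])-np.arctan2(.0295,.2751))
p=h+.18*u-.009*n;print('push',p)
for w in [(.45,-.35,.25),tuple((p-.05*n)[:2])+(.25,)]: print(w,tool(w).round(0))
E
```

```text
[0.67433843 0.08238683 0.238     ] [0.45488135 0.21573138 0.238     ]
len 0.25679209155365385 hinge [0.46297323 0.22134579 0.238     ] u [ 0.85460996 -0.51927046  0.        ] open 0.43917156427443127
push [0.61212959 0.12018562 0.238     ]
(0.45, -0.35, 0.25) [ 362. -184.  -12.]
(np.float64(0.5861660631777246), np.float64(0.07745511950796849), 0.25) [ 589. -572.  -11.]
```

Request:
move_arm:
  targets:
    - [[0, 360, -185, -12, 0, 0, 0], [0, 360, -185, -12, 0, 0, 0], [0, 360, -185, -12, 0, 0, 0], [0, 360, -185, -12, 0, 0, 0], [0, 360, -185, -12, 0, 0, 0], [0, 360, -185, -12, 0, 0, 0], [0, 589, -572, -12, 0, 0, 28], [0, 589, -572, -12, 0, 0, 28], [0, 589, -572, -12, 0, 0, 28], [0, 589, -572, -12, 0, 0, 28]]

```text
clock: 1.35
tool_pos: [0.51, -0.1325, 0.2501]
eef_rot: [0.991, -0.134, -0.0, 0.0]
contact_force: [0.0, -0.5, 1.1]
opening: 0.002
finger_force: 0.0
```

```bash
python3 - <<'E'
from h import *
s=r.get_state();print(s['q'].round(2),s['contact_force'],s['opening'],Ro.from_quat(s['eef_rot']).as_matrix().round(3))
print(tool((.586,.078,.2)).round(0))
E
```

```text
[ 0.16  0.54  0.01  1.85 -0.    0.75 -1.67] [ 0.03413851 -0.4808585   1.12431298] 0.0022055919998299352 [[ 0.964 -0.266 -0.   ]
 [-0.266 -0.964 -0.   ]
 [-0.     0.    -1.   ]]
[  17. -223.   50.]
```

Request:
move_arm:
  targets:
    - [[0, 17, -223, 0, 0, 0, 0], [0, 17, -223, 0, 0, 0, 0], [0, 17, -223, 0, 0, 0, 0], [0, 17, -223, 0, 0, 0, 0], [0, 17, -223, 48, 0, 0, 0], [0, 17, -223, 48, 0, 0, 0], [0, 17, -223, 48, 0, 0, 0]]

```text
clock: 2.22
tool_pos: [0.5855, 0.0751, 0.2031]
eef_rot: [0.991, -0.134, 0.0, 0.0]
contact_force: [0.0, -0.1, -0.4]
opening: 0.004
finger_force: 0.0
```

```bash
python3 - <<'E'
from h import *
s=r.get_state();print(s['tool_pos'],s['contact_force'])
h=np.array([.463,.2213,.2])
for th in (.44,.3,.2,.1,.05,0,-.03):
    a=-.107-th;u=np.array([np.cos(a),np.sin(a),0]);n=np.array([-u[1],u[0],0])
    print(th,tool(h+.18*u-(.009+.0175)*n).round(0))
E
```

```text
[0.58547453 0.07510644 0.20310702] [ 0.03906381 -0.0643714  -0.38814274]
0.44 [  9. -34.   3.]
0.3 [ 18. -57.   3.]
0.2 [ 22. -75.   3.]
0.1 [ 24. -93.   3.]
0.05 [  25. -102.    3.]
0 [  25. -111.    3.]
-0.03 [  25. -117.    3.]
```

Request:
move_arm:
  targets:
    - [[0, 9, -20, 0, 0, 0, 0], [0, 12, -35, 0, 0, 0, 0], [0, 15, -47, 0, 0, 0, 0], [0, 18, -57, 0, 0, 0, 0], [0, 20, -66, 0, 0, 0, 0], [0, 22, -75, 0, 0, 0, 0], [0, 23, -84, 0, 0, 0, 0], [0, 24, -92, 0, 0, 0, 0], [0, 24, -96, 0, 0, 0, 0]]

```text
clock: 3.35
tool_pos: [0.6339, 0.163, 0.2022]
eef_rot: [0.991, -0.133, 0.0, -0.0]
contact_force: [-0.1, -0.8, 0.1]
opening: 0.004
finger_force: 0.5
```

Request:
move_arm:
  targets:
    - [[0, 0, -3, 0, 0, 0, 0], [0, 1, -6, 0, 0, 0, 0], [0, 1, -9, 0, 0, 0, 0], [0, 1, -12, 0, 0, 0, 0], [0, 1, -15, 0, 0, 0, 0]]

```text
clock: 3.98
tool_pos: [0.6377, 0.1746, 0.202]
eef_rot: [0.991, -0.134, -0.001, 0.001]
contact_force: [-1.2, -2.0, -0.2]
opening: 0.007
finger_force: 1.0
```

Request:
move_arm:
  targets:
    - [[0, 0, -2, 0, 0, 0, 0], [0, 0, -4, 0, 0, 0, 0], [0, 0, -6, 0, 0, 0, 0], [0, 0, -6, 0, 0, 0, 0]]

```text
clock: 4.47
tool_pos: [0.6393, 0.1783, 0.2021]
eef_rot: [0.991, -0.135, -0.001, 0.003]
contact_force: [-4.9, -8.0, 3.7]
opening: 0.007
finger_force: 4.3
```

Request:
move_arm:
  targets:
    - [[0, 0, -3, 0, 0, 0, 0], [0, 0, -6, 0, 0, 0, 0], [0, 0, -6, 0, 0, 0, 0]]

```text
clock: 4.85
tool_pos: [0.6392, 0.1784, 0.2021]
eef_rot: [0.991, -0.136, -0.003, 0.007]
contact_force: [-10.5, -16.5, 8.4]
opening: 0.005
finger_force: 9.1
```

```bash
python3 - <<'E'
from h import *
s=r.get_state();print(s['tool_pos'],s['contact_force'])
cv2.imwrite('pics/t1.png',cv2.resize(r.snapshot('top')[100:330,40:400,::-1],None,fx=2.2,fy=2.2,interpolation=2))
E
```

```text
[0.63920888 0.17838866 0.20209956] [-10.51832173 -16.5014467    8.4155157 ]
```

View pics/t1.png

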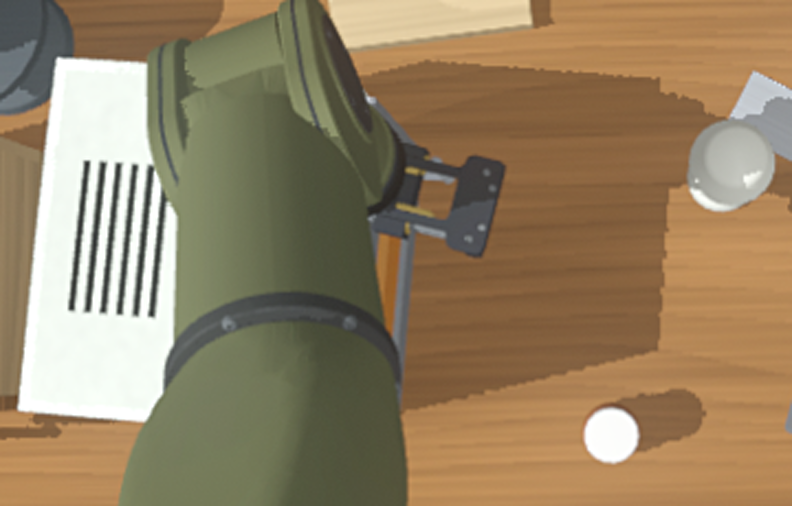

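The arm hides most of the door, but the TCP stayed at y=0.178 while the force rose from 8 to 16 N. That is a hard stop, so the door is home. I'll back off and check.

Request:
move_arm:
  targets:
    - [[0, 0, 20, 0, 0, 0, 0], [0, 0, 60, 0, 0, 0, 0], [0, 0, 110, 0, 0, 0, 0], [0, 0, 160, -30, 0, 0, 0], [0, 0, 220, -30, 0, 0, 0], [0, -60, 280, -30, 0, 0, 0], [0, -100, 330, -30, 0, 0, 0], [0, -100, 380, -30, 0, 0, 0], [0, -100, 380, -30, 0, 0, 0], [0, -100, 380, -30, 0, 0, 0]]

```text
clock: 6.15
tool_pos: [0.446, -0.1519, 0.2327]
eef_rot: [0.991, -0.134, 0.001, -0.0]
contact_force: [0.1, 1.1, 0.0]
opening: 0.006
finger_force: 0.0
```

```bash
python3 - <<'E'
from h import *
s=r.get_state();print(s['tool_pos'],s['contact_force'],s['q'].round(2))
cv2.imwrite('pics/t2.png',r.snapshot('top')[:,:,::-1])
for k,p in dict(blue=(.4425,-.2828),yellow=(.504,-.302),green=(.5228,-.2409)).items(): print(k,tool(p+(.068,)).round(1))
E
```

```text
[ 0.44602601 -0.15190969  0.23269734] [0.09076387 1.08006604 0.01866865] [ 0.24  0.5  -0.01  2.03  0.01  0.61 -1.62]
blue [ 30.5 128.6 164.5]
yellow [ 94.9 130.9 164.6]
green [ 97.   67.  164.7]
```

View pics/t2.png

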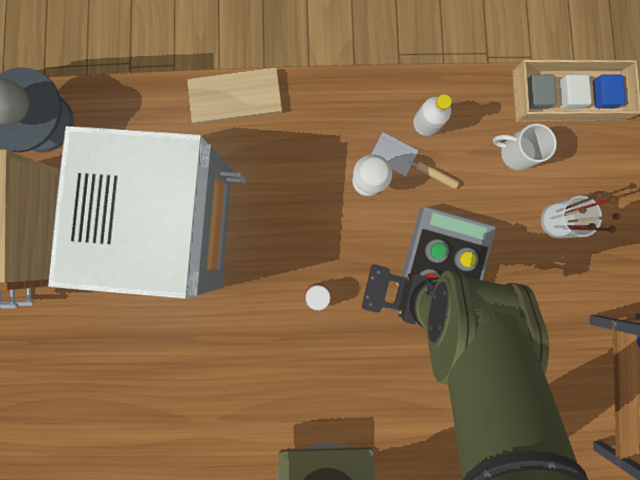

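The door now lies flush along the cabinet front, with its top edge from (207,137) to (190,297), and the bystanders haven't moved. Next I'll move above the blue key.

Request:
move_arm:
  targets:
    - [[0, 30, 129, 60, 0, 0, 0], [0, 30, 129, 60, 0, 0, 0], [0, 30, 129, 60, 0, 0, 0], [0, 30, 129, 120, 0, 0, 0], [0, 30, 129, 145, 0, 0, 0], [0, 30, 129, 145, 0, 0, 0], [0, 30, 129, 145, 0, 0, 0], [0, 30, 129, 145, 0, 0, 0]]

```text
clock: 7.2
tool_pos: [0.4409, -0.2843, 0.0887]
eef_rot: [0.991, -0.133, 0.001, 0.0]
contact_force: [0.1, -0.5, -0.4]
opening: 0.005
finger_force: 0.0
```

```bash
python3 - <<'E'
from h import *
s=r.get_state();print(s['tool_pos'],s['contact_force'])
for k,p in dict(blue=(.4425,-.2828),yellow=(.504,-.302),green=(.5228,-.2409)).items(): print(k,tool(p+(.068,)).round(1))
E
```

```text
[ 0.44087467 -0.28432309  0.08870545] [ 0.05040869 -0.47169845 -0.39069515]
blue [ 1.1 -1.9 20.7]
yellow [65.5  0.4 20.9]
green [ 67.5 -63.5  20.9]
```

Request:
move_arm:
  targets:
    - [[0, 1, -2, 12, 0, 0, 0], [0, 1, -2, 20, 0, 0, 0], [0, 1, -2, 25, 0, 0, 0], [0, 1, -2, 29, 0, 0, 0], [0, 1, -2, 32, 0, 0, 0], [0, 1, -2, 32, 0, 0, 0]]

```text
clock: 7.95
tool_pos: [0.4421, -0.2826, 0.0647]
eef_rot: [0.991, -0.134, 0.003, 0.001]
contact_force: [-13.0, 12.3, 100.4]
opening: 0.004
finger_force: 50.1
```

Request:
move_arm:
  targets:
    - [[0, 0, 0, -10, 0, 0, 0], [0, 0, 0, -20, 0, 0, 0], [0, 0, 0, -40, 0, 0, 0], [0, 0, 0, -60, 0, 0, 0], [0, 0, 0, -60, 0, 0, 0]]

```text
clock: 8.57
tool_pos: [0.4414, -0.2831, 0.1156]
eef_rot: [0.991, -0.134, 0.001, 0.0]
contact_force: [0.2, 0.3, 0.2]
opening: 0.009
finger_force: 0.0
```

```bash
python3 - <<'E'
from h import *
s=r.get_state();print(s['tool_pos'],s['contact_force'])
for n in ('scene','wrist'): cv2.imwrite(f'pics/{n}3.png',r.snapshot(n)[:,:,::-1])
im=cv2.imread('pics/scene3.png')[150:400,80:380]; w=cv2.imread('pics/wrist3.png')
cv2.imwrite('pics/m3.png',np.hstack([cv2.resize(im,(400,333)),cv2.resize(w,(400,333))]))
for k,p in dict(blue=(.4425,-.2828),yellow=(.504,-.302),green=(.5228,-.2409)).items(): print(k,tool(p+(.068,)).round(1))
E
```

```text
[ 0.44136976 -0.28314061  0.11556834] [0.15129557 0.31770385 0.18565619]
blue [ 2.  -0.3 46.4]
yellow [66.4  2.  46.3]
green [ 68.3 -61.9  46.3]
```

View pics/m3.png

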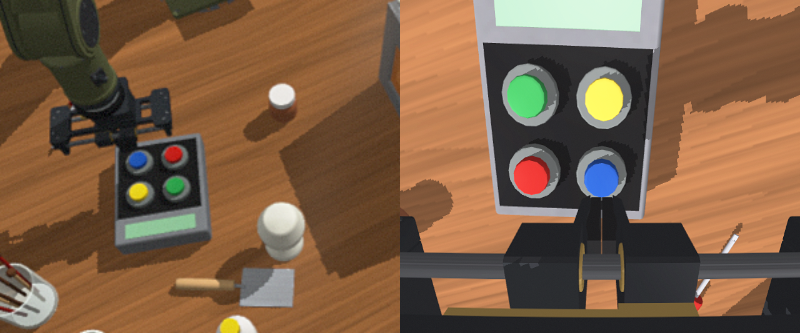

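Both fingertips sit over the blue key at (600,172) in the right half, and all four keys are up. The 100 N went through the fingertips onto the blue key, so it bottomed out. I'll press the next keys in finer steps.

Request:
move_arm:
  targets:
    - [[0, 66, 2, 0, 0, 0, 0], [0, 66, 2, 0, 0, 0, 0], [0, 66, 2, 0, 0, 0, 0], [0, 66, 2, 38, 0, 0, 0], [0, 66, 2, 38, 0, 0, 0], [0, 66, 2, 38, 0, 0, 0]]

```text
clock: 9.43
tool_pos: [0.5035, -0.3021, 0.0777]
eef_rot: [0.991, -0.134, -0.0, 0.0]
contact_force: [0.4, 0.0, 0.0]
opening: 0.004
finger_force: 0.0
```

```bash
python3 - <<'E'
from h import *
s=r.get_state();print(s['tool_pos'],s['contact_force'])
for k,p in dict(yellow=(.504,-.302),green=(.5228,-.2409)).items(): print(k,tool(p+(.068,)).round(1))
E
```

```text
[ 0.5034501  -0.30211149  0.07770591] [0.38473262 0.03225351 0.02836112]
yellow [ 0.5 -0.3  9.7]
green [  2.4 -64.2   9.7]
```

Request:
move_arm:
  targets:
    - [[0, 0, 0, 4, 0, 0, 0], [0, 0, 0, 8, 0, 0, 0], [0, 0, 0, 10, 0, 0, 0], [0, 0, 0, 10, 0, 0, 0]]

```text
clock: 9.93
tool_pos: [0.5047, -0.3024, 0.0677]
eef_rot: [0.991, -0.134, 0.001, 0.0]
contact_force: [1.0, 0.0, 3.4]
opening: 0.004
finger_force: 1.8
```

Request:
move_arm:
  targets:
    - [[0, 0, 0, 2, 0, 0, 0], [0, 0, 0, 3, 0, 0, 0], [0, 0, 0, 3, 0, 0, 0]]

```text
clock: 10.3
tool_pos: [0.5047, -0.3025, 0.0663]
eef_rot: [0.991, -0.134, 0.001, 0.0]
contact_force: [-2.2, 1.4, 18.9]
opening: 0.006
finger_force: 8.8
```

The yellow key bottomed at a reading of 0.066 m with 19 N, so the TCP reads about 4 mm high. That agrees with the blue press. Now lift and go to green.

Request:
move_arm:
  targets:
    - [[0, 0, 0, -10, 0, 0, 0], [0, 0, 0, -40, 0, 0, 0], [0, 0, 0, -40, 0, 0, 0], [0, 2, -64, -40, 0, 0, 0], [0, 2, -64, -40, 0, 0, 0], [0, 2, -64, -40, 0, 0, 0], [0, 2, -64, -13, 0, 0, 0], [0, 2, -64, -13, 0, 0, 0], [0, 2, -64, -13, 0, 0, 0]]

```text
clock: 11.42
tool_pos: [0.5226, -0.242, 0.0775]
eef_rot: [0.991, -0.134, -0.0, 0.0]
contact_force: [0.2, -1.2, 0.1]
opening: 0.007
finger_force: 0.0
```

```bash
python3 - <<'E'
from h import *
s=r.get_state();print(s['tool_pos'],s['contact_force'],tool((.5228,-.2409,.068)).round(1))
E
```

```text
[ 0.52261889 -0.2419759   0.07748887] [ 0.17465222 -1.15655881  0.09429557] [-0.1 -1.1  9.5]
```

Request:
move_arm:
  targets:
    - [[0, 0, -1, 4, 0, 0, 0], [0, 0, -1, 8, 0, 0, 0], [0, 0, -1, 11, 0, 0, 0], [0, 0, -1, 13, 0, 0, 0], [0, 0, -1, 13, 0, 0, 0]]

```text
clock: 12.05
tool_pos: [0.5239, -0.2403, 0.0663]
eef_rot: [0.991, -0.134, 0.001, 0.0]
contact_force: [-2.2, 0.4, 17.7]
opening: 0.004
finger_force: 8.7
```

Request:
move_arm:
  targets:
    - [[0, 0, 0, -10, 0, 0, 0], [0, 0, 0, -50, 0, 0, 0], [0, 0, 0, -100, 0, 0, 0], [0, 0, 0, -150, 0, 0, 0], [0, -100, 80, -150, 0, 0, 0], [0, -100, 80, -150, 0, 0, 0], [0, -100, 80, -150, 0, 0, 0], [0, -100, 80, -150, 0, 0, 0]]

```text
clock: 13.05
tool_pos: [0.406, -0.2905, 0.2144]
eef_rot: [0.991, -0.134, 0.0, -0.0]
contact_force: [0.3, 0.0, -0.7]
opening: 0.008
finger_force: 0.0
```

```bash
python3 - <<'E'
from h import *
s=r.get_state();print(s['clock'],s['tool_pos'],s['contact_force'])
cv2.imwrite('pics/s4.png',r.snapshot('scene')[:,:,::-1])
E
```

```text
13.05 [ 0.40600728 -0.29048969  0.21435776] [ 0.30629539  0.03478212 -0.7427653 ]
```

View pics/s4.png

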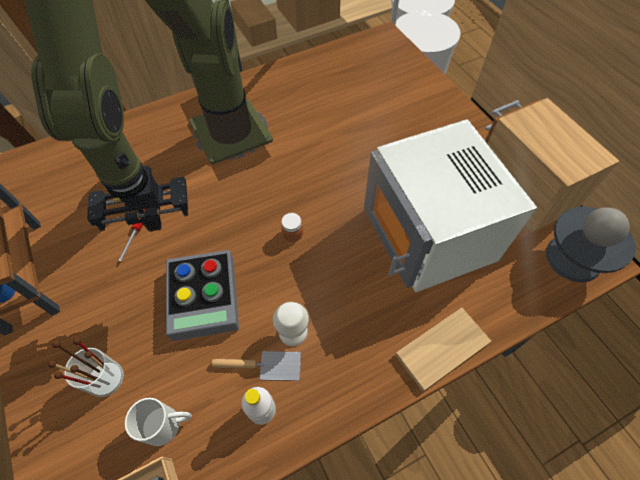

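The door is flush on the cabinet at about (395,215), all the keys are up at about (198,280), the bystanders are in place and the arm is clear. Handing in.

```bash
python3 -c "
from plant import r
print(r.finish_job())"
```

```text
the job is handed in; nothing more can be done
None
```

The job is handed in at about 13 s: the door is shut against its stop, then blue, yellow and green were each pressed fully and released in that order, with red and the bystanders untouched; the blue press reached 100 N at the wrist (limit 120 N), and no verdict came back.

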